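# Push the cassette tray home under the hood and hold the sprung selector on click three

### The arm

A 6-joint arm with a two-finger parallel gripper is mounted at the origin on the work surface. World frame = base frame: x ahead of the robot, y to its left, z up, the work surface at z = 0. Lengths are in mm, angles in rad, forces in N, time in s.
With the tool pointing down it reaches from about 300 to 775 mm from the base axis. Payload 14.6 kg.
Tool frame: the origin (TCP) lies at the very end of the fingers, on their centre line; the grasp point (between the pads) lies 19 mm behind it; z points along the fingers, y is the direction in which the jaws open and shut (so a half turn about z gives the same grasp; the last joint's range is limited). The gripper opens to 94 mm and grips with 3 to 60 N. Pads are 16 mm wide; open, the fingers measure 119 mm over their backs; the gripper's body (75 mm by 177 mm) begins 78 mm behind the grasp point.
Start: joints at [-1.244, 0.3, 1.521, -0, 1.321, -0.067], TCP at [211.027, -507.894, 205.446] pointing down, gripper open.
Joint ranges: [-3.03, 3.03], [-0.79, 2.21], [0.23, 2.52], [-1.04, 4.18], [0, 3.07], [-2.55, 2.55]. Speed limits (rad/s): [2.22, 2.22, 2.57, 3.14, 3.14, 3.14].

### API

Orientations are given as [roll, pitch, yaw] about the fixed x, y, z axes, in that order (R = Rz(yaw) Ry(pitch) Rx(roll)).
In Python, from cell import manip gives the robot as it stands.
- The arm moves only by the shell command python3 -m inch 'ROWS' [FORCE]. ROWS is a JSON object of lists of equal length, an entry for each row: "grip": the opening, from -1 (shut) to 1 (fully open), so that 0 is half open; "travel": the shift along the world's x, y, z in cm, a list of three; "turn": the turn, a rotation vector about the world's x, y, z in degrees, a list of three. A call has 1 to 10 rows; each row is the pose to reach, as a shift and turn from the pose measured when the call began; what a row does not reach only later rows make up. A row lasts 1/8 s, in which the tool goes at most 62.5 mm and 10.7 degrees, less where a joint would pass 70% of its speed; a pose out of reach is approached as far as the arm can. A call with a gripper value outside its range is refused whole. The fingers move at their own pace and stop on an object; FORCE is the grip in N (left out, the last holds). Time passes only in rows, so rows that repeat a pose let the fingers close. It gives the time, the measured TCP pose, the force and the opening at its end, in the units of the state.
- manip.read_state(): the state, without advancing time (a new reading comes with each control period).
- manip.camera(name): name is "side" or "top" or "wrist"; returns (picture, depth): 480x640x3 uint8, red, green, blue; 480x640 float32, mm along the optical axis (not along the pixel's ray), 0 where there is no reading.
- manip.calibration(name): a dict with "fx", "fy", "cx", "cy" (pixels), "k1" (the pictures are not rectified: a ray, as slopes to the right and down, at radius r is drawn at 1 + k1 r^2 times it, then the intrinsics apply), "world_from_camera" (4x4, takes a point from camera to world coordinates). Camera axes: x right, y up, looking along -z (the intrinsics and any distortion apply to the point x, -y, -z); pixel columns grow to the right and rows downward; lengths in mm; the calibration is good to about 2 mm. A picture is of the moment at which its call begins: read the wrist's pose just before it. calibration takes no time and is no camera call; for the wrist camera it gives the pose at the moment of the call.
- manip.sign_off(): hands the job in, once; it reports no verdict.
Trained networks look in the newest picture that a camera, given by its name, has taken for a name from the list of things; names that differ only in an ending like _2 or _b are one class to them, and where a whole thing is asked for, a point or a joint stands for the part that bears it (a point fixed in the world has none). Each returns a list of dicts, best first, with "p" (0 to 1); they miss things now and then, are a little off and sometimes report something else, mostly with a low value. They report only what shows in the picture. A call takes as long as a camera call. They do not tell look-alikes from the thing itself.
- manip.look_for(camera, label): "bbox" ([left, top, right, bottom] in pixels, round what is visible of it).
The state is a dict: "clock": time; "joints": joint angles; "qd": joint speeds; "effort": joint torques, N m; "eef_pos": TCP position; "eef_rot": TCP orientation; "wrist_force": force on the tool from outside, world axes, zero at the start; "moment": the same for the moment, N m; "finger_gap": finger opening in mm.
Only numpy, scipy, OpenCV 4.12 (cv2) and the standard library are available. Lean on these libraries where they do the work, as an engineer would, in place of code of your own. Each camera call takes 0.05 s, during which the arm holds its last target.

### The job

Slide the cassette tray along its guide until it is fully home against the end stop under the imaging hood, and only then turn the selector knob on the control box clockwise, click by click, from rest to its third stop without running on to the fourth. The knob springs back when let go, so keep hold of it: the program finishes with the gripper still holding the knob steady on the third stop. Leave the other things on the bench where they are.

Things in the scene. Friction and masses are not known exactly. Their poses are not given: they have to be found in the camera images.
- stand: Fixed imaging stand: steel base 130 (x) x 320 (y) x 12 mm high, origin under its centre. A channel 94 mm wide, floor 12 mm above the bench, runs along its y between rails 26 mm high. A white hood bridges it from y = +40 to +160 mm (x +-65 mm; underside 54, top 133 mm above the bench). The tray is pushed to the stand's +y.
- end_stop (a point): Middle of the end stop's face that closes the channel, under the hood: at x = 0, y = +150 mm in the stand's frame, 16 mm above the bench. Axes as the stand's.
- tray_handle (a point): Grip point of the tray's upright black handle fin, on the fin's axis, 20 mm below its top, 50 mm above the bench. Fin 12 mm thick in x, 30 mm long in y, 50 mm tall, on a tongue 36 mm wide (top 20 mm above the bench) behind the tray. Home: this point is at y = -30 mm in the stand's frame, 180 mm before the end stop, 70 mm before the hood's face. It starts 80 to 140 mm short of that.
- tray_front (a point): Middle of the front edge of the loose steel tray, 180 mm ahead (+y) of tray_handle, 16 mm above the bench; it meets the end stop when home. Tray plate 90 (x) x 120 (y) mm with white cassettes on it, 0.25 to 0.5 kg in all, lying in the channel with 2 mm play each side; slides with light friction. Axes as the stand's.
- control: Fixed white control box 100 (x) x 90 (y) x 45 mm high, origin under its centre, with the selector knob on the middle of its top. Six dark marks around the knob show rest (thicker mark, at the box's -x) and stops 1 to 5 clockwise from it, 24 degrees apart.
- dial_grip (a point): Grip point of the selector knob: on its vertical axis, 77 mm above the bench, 18 mm below the knob's top. Knob: black upright bar 46 mm long in x, 16 mm thick in y, 42 mm tall (underside 53 mm above the bench) on a round skirt 48 mm across, white pointer line at its -x end. At rest its axes are the box's; they turn with the knob.
- dial (a joint): Turn of the selector knob in rad, 0 at rest on its end stop, growing clockwise seen from above to 2.09. A click is felt every 0.419 rad (24 degrees): stops at 0.419, 0.838, 1.257 (the third), 1.676, 2.094. A return spring (0.10 to 0.20 N m; clicks add or take 0.08) drives it back to 0 from anywhere when let go.
- bottle_a: Bystander: dark square reagent bottle, 48 mm wide, 105 mm tall, black cap; origin under its centre.
- bottle_b: Bystander: smaller dark square reagent bottle, 44 mm wide, 95 mm tall; origin under its centre.
- jar: Bystander: small jar, 40 mm across, 50 mm tall; origin under its centre.
- spray: Bystander: aluminium spray bottle, 52 mm across, 172 mm tall; origin under its centre.
- swabs: Bystander: clear cup of cotton swabs, 60 mm across, 120 mm tall; origin under its centre.
- forceps: Bystander: steel forceps lying along their x, 165 mm long, 20 mm wide, 6 mm thick; origin under the middle.
- cassette: Bystander: single white tissue cassette lying on the bench, 40 x 28 x 7 mm; origin under its centre.
Mind the look-alikes: they are no part of the job. There is more than one size of the part that bears tray_handle; the job needs the middle-sized. There is more than one size of the control; the one meant has the size given above.

How it is judged:
By the outcome, as a careful person would: the job done as asked, in the order asked, and still so for the second after the job is handed in, while the arm keeps its last pose, push and grip.
It also fails if it takes over 54 s, if anything falls off the work surface, if the arm or the gripper's body presses on something with over 40 N, if the wrist force passes 120 N, or if a joint passes its speed limit or range.

## Working session

There is one attempt and no reset: what is moved stays moved. The work goes in short steps, Python scripts to look and compute and a shell command to move; the robot and the scene stay as the last step left them, time stands still between calls to the robot, and variables do not carry over. Pictures are saved under pics/ and viewed, and the job is handed in when it is done.

```bash
ls; mkdir -p pics
cat > h.py <<'E'
import numpy as np,cv2
from cell import manip
def px2w(cal,u,v,d=None,z=None):
    x=(u-cal["cx"])/cal["fx"];y=(v-cal["cy"])/cal["fy"]
    a,b=x,y
    for _ in range(20):
        s=1+cal["k1"]*(a*a+b*b);a,b=x/s,y/s
    T=np.array(cal["world_from_camera"])
    r=np.array([a,-b,-1.0])
    if z is not None:
        R=T[:3,:3]@r;d=(z-T[2,3])/R[2]
    return T[:3,:3]@(r*d)+T[:3,3]
E
python3 - <<'E'
from h import *
print(manip.read_state())
for n in ("top","side"):
    p,d=manip.camera(n)
    cv2.imwrite(f"pics/{n}0.png",p[:,:,::-1]);np.save(f"pics/{n}0.npy",d)
    for l in ("tray_handle","control","stand","dial_grip"):
        print(n,l,manip.look_for(n,l))
    print(manip.calibration(n))
E
```

```text
pics
{'clock': 0.0, 'joints': array([-1.24361377e+00,  3.00485817e-01,  1.52157996e+00, -1.26893405e-05,
        1.32071823e+00, -6.65960613e-02]), 'qd': array([ 1.94191240e-03,  1.76086808e-03,  6.24000815e-04, -1.09253687e-03,
       -4.66544842e-04,  9.68673699e-05]), 'effort': array([ 2.64262766e-03, -5.31805658e+01, -3.52736878e+01,  7.09651038e-02,
        2.43651151e-02, -9.50523577e-05]), 'eef_pos': array([ 210.93418105, -507.65337638,  204.87873999]), 'eef_rot': array([-3.14040312e+00, -6.70170730e-05,  3.93781731e-01]), 'wrist_force': array([-0.94415854, -0.72447429,  0.05358591]), 'moment': array([ 9.44332644e-05, -2.10013640e-03,  3.54064410e-02]), 'finger_gap': 94.05113547357426}
top tray_handle [{'bbox': [91.8, 163.3, 144.5, 226.9], 'p': 0.77}, {'bbox': [393.6, 300.5, 487.3, 412.8], 'p': 0.77}, {'bbox': [239.2, 191.6, 327.7, 235.0], 'p': 0.61}]
top control [{'bbox': [413.9, 184.5, 462.0, 232.5], 'p': 0.91}, {'bbox': [487.0, 202.7, 554.2, 264.1], 'p': 0.76}, {'bbox': [343.7, 275.2, 363.9, 296.4], 'p': 0.49}]
top stand [{'bbox': [239.6, 187.9, 328.2, 233.9], 'p': 0.73}, {
[... 970 characters left out ...]
49.9, 243.1, 321.7, 344.9], 'p': 0.62}]
side dial_grip [{'bbox': [324.2, 167.6, 338.6, 188.4], 'p': 0.59}, {'bbox': [355.5, 130.6, 377.3, 155.1], 'p': 0.55}, {'bbox': [239.6, 190.8, 256.3, 229.8], 'p': 0.3}]
{'fx': 559.6615875865532, 'fy': 559.6615875865532, 'cx': 323.8252993154768, 'cy': 242.41445690011105, 'k1': -0.16763032615053594, 'world_from_camera': array([[-9.42656317e-01,  2.53022226e-01, -2.17666768e-01,
         1.40117658e+02],
       [-3.33757754e-01, -7.18892553e-01,  6.09753442e-01,
         9.35584053e+02],
       [-2.19784577e-03,  6.47435905e-01,  7.62116735e-01,
         1.28453372e+03],
       [ 0.00000000e+00,  0.00000000e+00,  0.00000000e+00,
         1.00000000e+00]])}
```

View pics/top0.png

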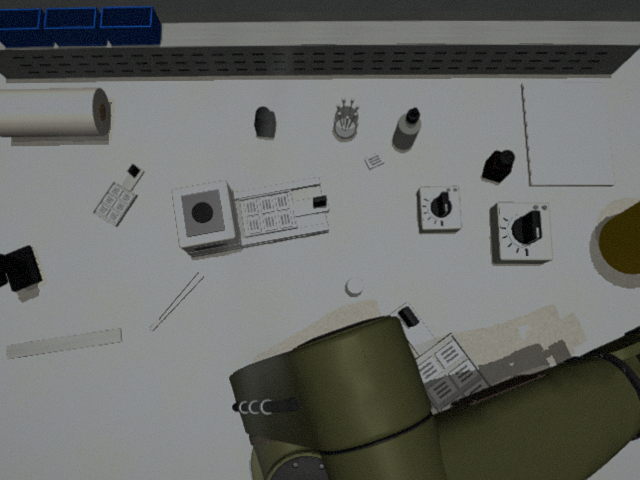

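View pics/side0.png

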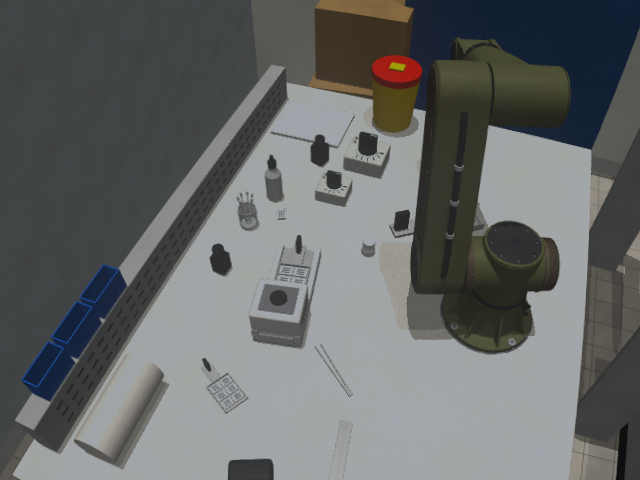

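The tray in the stand has its handle at about (320,202) in the top picture. The hood is at (203,212), so +y of the stand points to image left. There are two control boxes, at (440,209) and (522,232), and I'll measure both.

Run:
```python
from h import *
p=cv2.imread("pics/top0.png")
a=cv2.resize(p[165:275,400:560],None,fx=5,fy=5,interpolation=cv2.INTER_CUBIC)
cv2.imwrite("pics/c1.png",a)
a=cv2.resize(p[165:270,165:340],None,fx=4.5,fy=4.5,interpolation=cv2.INTER_CUBIC)
cv2.imwrite("pics/c2.png",a)
```

```text
(no output)
```

View pics/c1.png

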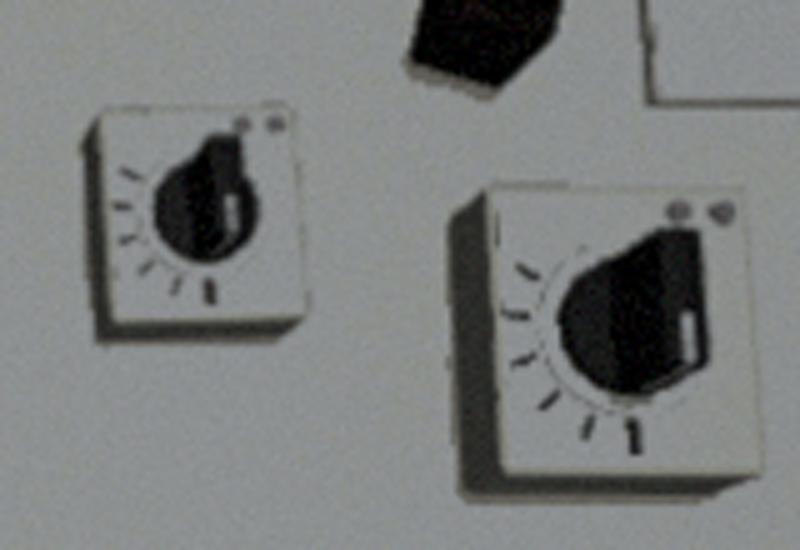

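View pics/c2.png

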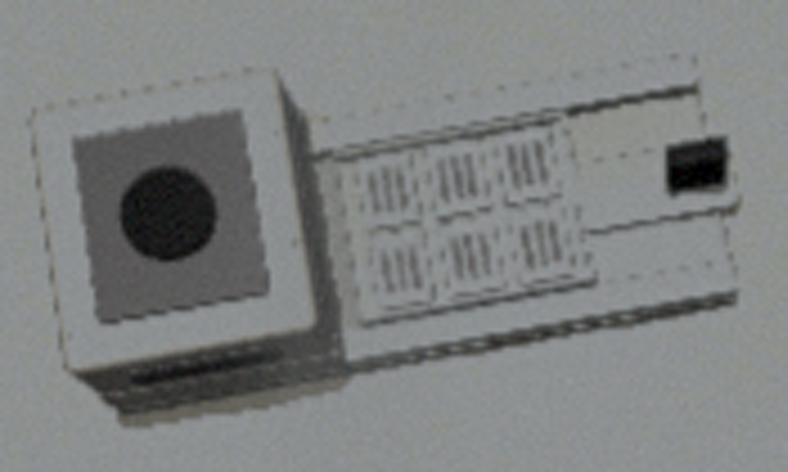

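Run:
```python
from h import *
c=manip.calibration("top");D=np.load("pics/top0.npy")
for nm,q in (("small",[(103,108),(293,103),(305,318),(115,322)]),("large",[(490,187),(745,187),(762,475),(503,473)])):
    q=[(x/5+400-.4,y/5+165-.4) for x,y in q]
    u,v=np.mean(q,0)
    W=[px2w(c,*a,z=45) for a in q]
    print(nm,np.round(W,1).tolist(),[round(float(np.linalg.norm(W[i]-W[i-1])),1) for i in range(4)],np.mean(W,0))
    for (a,b) in ((275,250),(125,290)) if nm=="small" else ((715,430),(515,220)):
        a=int(a/5+400);b=int(b/5+165); print("depth pt",px2w(c,a,b,d=D[b,a]))
q=[(x/4.5+165-.4,y/4.5+165-.4) for x,y in [(33,107),(273,68),(318,328),(68,370)]]
W=[px2w(c,*a,z=133) for a in q];print("hood",np.round(W,1).tolist(),[round(float(np.linalg.norm(W[i]-W[i-1])),1) for i in range(4)],np.mean(W,0))
f=[(x/4.5+165-.4,y/4.5+165-.4) for x,y in [(667,146),(724,137),(728,183),(672,193)]]
W=[px2w(c,*a,z=70) for a in f];print("fin",np.round(W,1).tolist(),np.mean(W,0))
u,v=np.mean(f,0).round().astype(int);print(px2w(c,u,v,d=D[v,u]))
# rails: edges outer top z=26
for x,y in [(695,55),(737,297),(347,365)]:
    print("rail",px2w(c,x/4.5+164.6,y/4.5+164.6,z=26))
```

```text
small [[597.7, -254.6, 45.0], [599.7, -340.9, 45.0], [500.0, -340.9, 45.0], [498.6, -255.8, 45.0]] [99.2, 86.4, 99.7, 85.0] [ 548.98549775 -298.0434291    45.        ]
depth pt [ 530.22076458 -329.8481917    45.32497616]
depth pt [ 511.70961477 -261.28555856   47.42793029]
large [[560.0, -427.9, 45.0], [559.5, -543.7, 45.0], [427.9, -540.2, 45.0], [429.4, -424.9, 45.0]] [130.6, 115.9, 131.7, 115.3] [ 494.19206439 -484.16797926   45.        ]
depth pt [ 444.8341568  -515.68620046   59.32546042]
depth pt [ 539.79131051 -433.63535862   60.35373539]
hood [[570.2, 285.2, 133.0], [588.3, 172.9, 133.0], [463.9, 148.8, 133.0], [444.9, 263.4, 133.0]] [127.2, 113.8, 126.8, 116.1] [516.82407661 217.56307463 133.        ]
fin [[566.7, -11.4, 70.0], [571.1, -39.4, 70.0], [547.8, -41.2, 70.0], [542.9, -13.7, 70.0]] [557.1520599  -26.43539541  70.        ]
[558.10787996 -27.21013271  68.13106081]
rail [627.12722936 -25.69164219  26.        ]
rail [500.07646911 -46.04933732  26.        ]
rail [466.30338131 149.81657196  26.        ]
```

The smaller box is the control meant: it measures about 99 x 86 mm with its top at about 45 mm. The larger one is 130 x 115 mm, so it is the look-alike. The stand yaw is about 9.8°, the handle is near (559,-27), and home is about (539,90). I'll go above the handle and refine with the wrist camera.

```bash
python3 -m inch '{"grip":[0.5,0.5,0.5,0.5,0.5,0.5,0.5,0.5,0.5,0.5],"travel":[[3.5,5,1],[7,10,2],[10.5,15,3],[14,20,3],[17.5,25,3],[21,30,3],[24.5,35,3],[28,40,3],[32,44,3],[35,48,3]],"turn":[[0,0,8],[0,0,16],[0,0,24],[0,0,32],[0,0,40],[0,0,48],[0,0,56],[0,0,64],[0,0,72],[0,0,77]]}'
python3 -m inch '{"grip":[0.5,0.5],"travel":[[0,0,0],[0,0,0]],"turn":[[0,0,0],[0,0,0]]}'
python3 - <<'E'
from h import *
s=manip.read_state();print(s["clock"],s["eef_pos"],s["eef_rot"],s["joints"])
c=manip.calibration("wrist");p,d=manip.camera("wrist")
cv2.imwrite("pics/w1.png",p[:,:,::-1]);np.save("pics/w1.npy",d);np.save("pics/w1c.npy",c,allow_pickle=True)
print(c, manip.look_for("wrist","tray_handle"))
E
```

```text
clock: 1.75
eef_pos: [562.2, -26.1, 235.3]
eef_rot: [3.142, 0.0, 1.742]
wrist_force: [0.3, 0.1, 0.2]
finger_gap: 70.9
clock: 2.0
eef_pos: [561.9, -26.4, 235.2]
eef_rot: [-3.141, 0.0, 1.741]
wrist_force: [-1.0, -0.3, 0.6]
finger_gap: 70.3
2.0 [561.89593398 -26.39211398 235.17524533] [-3.14119739e+00  1.31599070e-04  1.74138421e+00] [-1.11932079e-01  3.07257624e-01  1.44207946e+00 -2.40379660e-04
  1.39259848e+00 -2.82477291e-01]
{'fx': 400.3029243573456, 'fy': 400.3029243573456, 'cx': 320.0125930822706, 'cy': 238.63848261723376, 'k1': -0.0800684160406146, 'world_from_camera': array([[ 9.85534919e-01, -1.62344500e-01, -4.86331813e-02,
         5.47278309e+02],
       [ 1.69470093e-01,  9.45594532e-01,  2.77724446e-01,
         5.38579211e+01],
       [ 9.00234147e-04, -2.81949009e-01,  9.59428969e-01,
         4.14270543e+02],
       [ 0.00000000e+00,  0.00000000e+00,  0.00000000e+00,
         1.00000000e+00]])} [{'bbox': [0.0, 296.4, 108.7, 376.2], 'p': 0.96}, {'bbox': [269.2, 9.8, 369.9, 236.6], 'p': 0.74}]
```

View pics/w1.png

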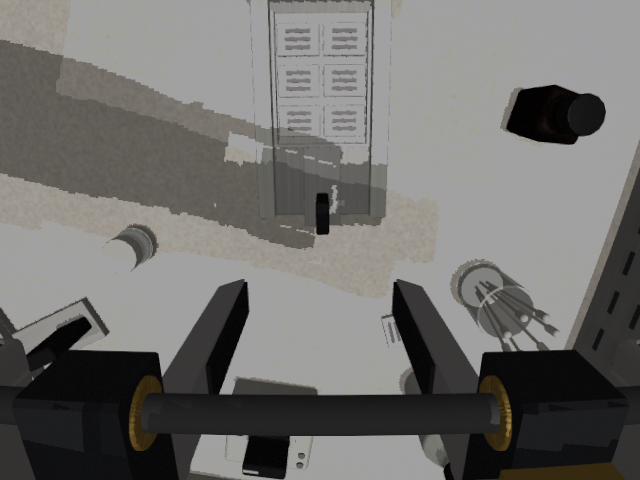

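The wrist view shows the fin at about (322,213), standing in the channel straight ahead, with a clear path between the fingers. I'll compute it precisely.

Run:
```python
from h import *
c=np.load("pics/w1c.npy",allow_pickle=True).item();D=np.load("pics/w1.npy");p=cv2.imread("pics/w1.png")
cv2.imwrite("pics/w1f.png",cv2.resize(p[120:260,240:400],None,fx=5,fy=4.2,interpolation=cv2.INTER_CUBIC)[:588])
P=[]
for v in range(185,245):
  for u in range(305,345):
    if D[v,u]>0 and p[v,u].max()<45:
        w=px2w(c,u,v,d=D[v,u])
        if 66<w[2]<75:P.append(w)
P=np.array(P);print(len(P),np.median(P,0),P.min(0),P.max(0))
m=P[:,:2].mean(0);uu,s,vt=np.linalg.svd(P[:,:2]-m);ax=vt[0]*np.sign(vt[0][1]);print("centre",m,"axis yaw",np.degrees(np.arctan2(-ax[0],ax[1])))
q=(P[:,:2]-m)@vt.T;print(np.ptp(q,axis=0), m+vt.T@((q.max(0)+q.min(0))/2))
# rail edges: pixels
for v in (30,100,150,200):
  z=[px2w(c,u,v,d=D[v,u])[2] for u in range(240,400,2)]
  print(v,np.round(z,0).astype(int).tolist())
```

```text
415 [563.21018085 -25.89886882  69.78473865] [555.84255687 -42.39685495  66.19996691] [570.70289848 -11.5645764   72.32596232]
centre [563.19774951 -26.05356245] axis yaw 10.152421954692867
[30.17905843 10.71302345] [563.24593226 -26.89996186]
30 [0, -1, 0, -1, 0, 1, 26, 25, 26, 26, 26, 24, 26, 26, 26, 12, 28, 27, 20, 26, 25, 25, 25, 26, 27, 27, 26, 25, 27, 26, 26, 26, 26, 28, 27, 26, 26, 27, 26, 26, 20, 18, 26, 25, 25, 26, 27, 25, 26, 27, 27, 26, 26, 24, 28, 28, 26, 25, 26, 25, 26, 26, 25, 22, 28, 28, 19, 25, 27, 25, 25, 27, 26, 26, 25, 26, 0, 0, 2, -1]
100 [0, -1, -1, 0, 1, -1, -1, 26, 26, 27, 25, 25, 26, 25, 25, 27, 13, 27, 25, 20, 19, 19, 20, 19, 18, 21, 20, 19, 22, 20, 18, 20, 20, 20, 19, 18, 20, 19, 22, 19, 19, 20, 19, 20, 20, 21, 21, 20, 20, 20, 20, 21, 20, 22, 22, 19, 20, 20, 20, 19, 21, 21, 21, 23, 28, 28, 25, 27, 27, 26, 26, 26, 25, 25, 26, 1, 0, 0, 0, -1]
150 [-1, 1, 0, 1, 0, -1, -2, -1, 26, 25, 26, 25, 26, 26, 27, 26, 26, 13, 14, 11, 12, 11, 12, 12, 12, 13, 12, 13, 13, 12, 12, 13, 19, 19, 20, 20, 20, 19, 19, 20, 20, 21, 19, 20, 20, 21, 19, 19, 20, 19, 12, 12, 11, 11, 11, 11, 13, 12, 11, 10, 12, 13, 11, 11, 12, 22, 26, 26, 26, 27, 26, 27, 25, 27, -1, 0, 0, 1, -1, 0]
200 [0, 0, -1, 1, 0, 0, 1, 1, 0, 0, 24, 26, 26, 26, 27, 26, 25, 27, 14, 12, 11, 13, 11, 13, 13, 12, 12, 12, 14, 11, 12, 12, 12, 20, 20, 20, 19, 19, 52, 63, 62, 61, 63, 62, 60, 20, 20, 22, 19, 20, 11, 12, 13, 12, 11, 12, 13, 11, 11, 12, 11, 11, 12, 12, 17, 24, 27, 26, 26, 26, 25, 27, 25, 1, -2, -1, 1, 0, 1, -1]
```

View pics/w1f.png

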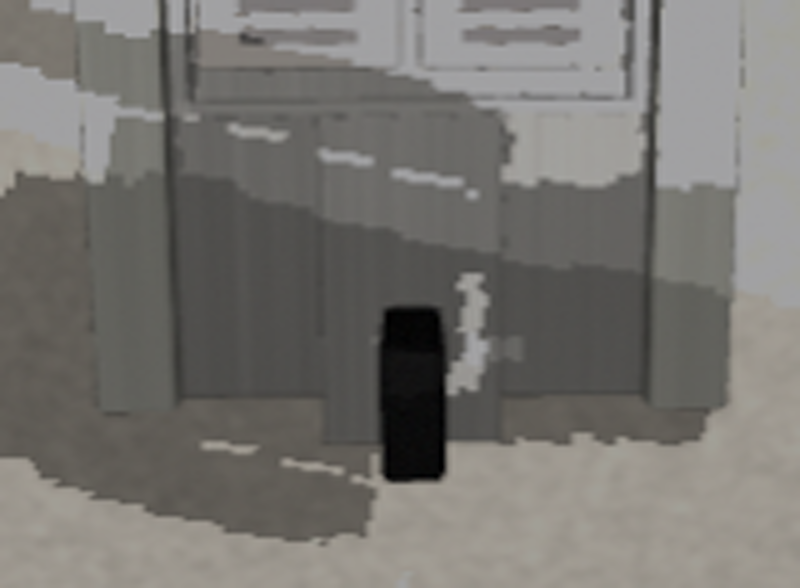

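```bash
python3 -m inch '{"grip":[0.3,0.1,0.1,0.1,0.1,0.1,0.1],"travel":[[0.1,0,-4],[0.1,0,-8],[0.1,0,-12],[0.1,0,-16],[0.1,0,-18.5],[0.1,0,-20.1],[0.1,0,-20.1]],"turn":[[0,0,0],[0,0,0],[0,0,0],[0,0,0],[0,0,0],[0,0,0],[0,0,0]]}' 25
python3 -m inch '{"grip":[-1,-1,-1,-1,-1,-1],"travel":[[0,0,0],[0,0,0],[0,0,0],[0,0,0],[0,0,0],[0,0,0]],"turn":[[0,0,0],[0,0,0],[0,0,0],[0,0,0],[0,0,0],[0,0,0]]}' 25
```

```text
clock: 2.98
eef_pos: [562.3, -27.6, 34.2]
eef_rot: [-3.141, 0.0, 1.739]
wrist_force: [-0.0, -0.0, 0.4]
finger_gap: 51.8
clock: 3.72
eef_pos: [562.5, -27.6, 34.5]
eef_rot: [-3.141, 0.0, 1.739]
wrist_force: [-1.5, -0.1, 3.0]
finger_gap: 12.1
```

```bash
python3 -m inch '{"grip":[-1,-1,-1,-1,-1,-1,-1,-1],"travel":[[-0.24,1.35,0],[-0.47,2.7,0],[-0.71,4.05,0],[-0.94,5.4,0],[-1.18,6.75,0],[-1.41,8.1,0],[-1.65,9.45,0],[-1.82,10.4,0]],"turn":[[0,0,0],[0,0,0],[0,0,0],[0,0,0],[0,0,0],[0,0,0],[0,0,0],[0,0,0]]}'
python3 -m inch '{"grip":[-1,-1,-1,-1],"travel":[[-0.05,0.3,0],[-0.1,0.6,0],[-0.12,0.7,0],[-0.12,0.7,0]],"turn":[[0,0,0],[0,0,0],[0,0,0],[0,0,0]]}'
```

```text
clock: 4.72
eef_pos: [544.1, 77.3, 34.4]
eef_rot: [-3.141, 0.0, 1.74]
wrist_force: [0.8, -2.5, 0.5]
finger_gap: 11.6
clock: 5.22
eef_pos: [542.9, 84.3, 34.4]
eef_rot: [-3.141, -0.0, 1.739]
wrist_force: [0.1, 0.4, 1.5]
finger_gap: 11.7
```

```bash
python3 -m inch '{"grip":[-1,-1,-1,-1],"travel":[[-0.05,0.3,0],[-0.1,0.6,0],[-0.14,0.8,0],[-0.14,0.8,0]],"turn":[[0,0,0],[0,0,0],[0,0,0],[0,0,0]]}'
```

```text
clock: 5.72
eef_pos: [542.4, 91.1, 34.9]
eef_rot: [3.14, 0.002, 1.739]
wrist_force: [5.7, -14.5, 0.9]
finger_gap: 11.9
```

A contact force of about 15 N appears right at the expected home position. I'll push a little more to confirm it is the end stop.

```bash
python3 -m inch '{"grip":[-1,-1,-1],"travel":[[-0.04,0.2,0],[-0.07,0.3,0],[-0.07,0.3,0]],"turn":[[0,0,0],[0,0,0],[0,0,0]]}'
python3 - <<'E'
from h import *
for n in ("top","side","wrist"):
    c=manip.calibration(n);p,d=manip.camera(n);cv2.imwrite(f"pics/{n}1.png",p[:,:,::-1]);np.save(f"pics/{n}1.npy",d)
print(manip.read_state()["wrist_force"])
E
```

```text
clock: 6.1
eef_pos: [543.2, 91.7, 35.6]
eef_rot: [3.138, 0.006, 1.739]
wrist_force: [7.9, -23.9, 4.2]
finger_gap: 12.1
[  7.75682868 -23.14935094   3.43418366]
```

View pics/wrist1.png

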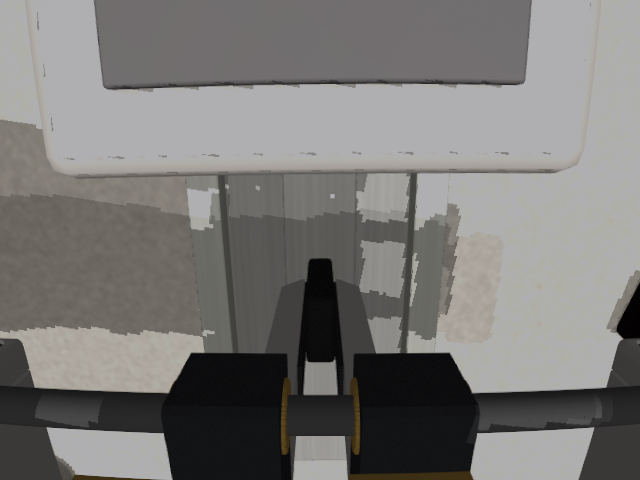

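View pics/side1.png

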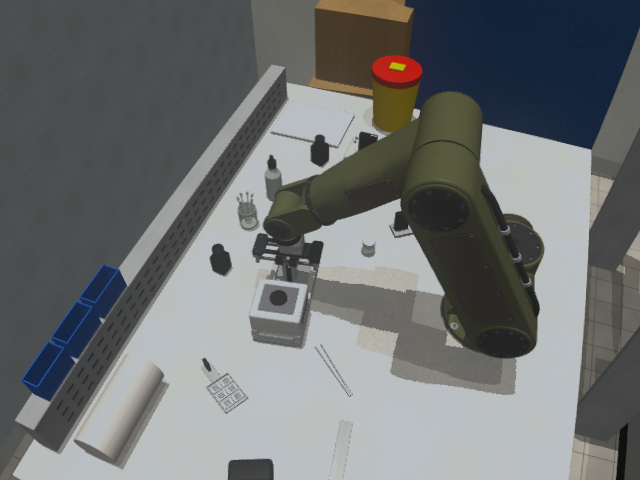

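Run:
```python
from h import *
c=manip.calibration("wrist");D=np.load("pics/wrist1.npy")
a=np.radians(10);ey=np.array([-np.sin(a),np.cos(a),0])
tcp=manip.read_state()["eef_pos"]
for u in (150,320,480):
  # last row with z>120
  r=[(v,px2w(c,u,v,d=D[v,u])) for v in range(140,190) if D[v,u]>0]
  h=[x for x in r if x[1][2]>110]
  print(u,h[-1][0],h[-1][1],"to tcp along y",(h[-1][1]-tcp)@ey)
for v in range(255,300,6): print(v,px2w(c,320,v,d=D[v,320]),(px2w(c,320,v,d=D[v,320])-tcp)@ey)
```

```text
150 176 [489.75882099 153.2987153  118.01507448] to tcp along y 69.95624211689372
320 173 [530.39888162 160.76654681 118.78014919] to tcp along y 70.25354801832486
480 172 [568.38270982 167.63928301 118.73957763] to tcp along y 70.42604936550298
255 [539.97373069 107.39471503  21.48396084] 16.029899189843164
261 [540.13822368 106.24614845  27.23747514] 14.870218016110599
267 [540.10250113 106.1985937   35.50704832] 14.82958888703997
273 [539.98139362 106.63526696  44.37893363] 15.28065819249011
279 [539.95186917 106.59024655  51.39683769] 15.24144861551671
285 [539.88436935 106.76821315  58.43823656] 15.42843271477943
291 [539.87562632 106.6371545   64.28971988] 15.300883356291894
297 [539.923521   106.20495683  69.09865702] 14.866934916374063
```

The fin axis is 70.2 mm from the hood face (nominal 70) and is resting against a firm stop, so the tray is home. I'll release and lift.

```bash
python3 -m inch '{"grip":[-0.3,-0.1,0.1,0.1,0.1,0.1,0.1,0.1,0.1,0.1],"travel":[[0,0,0],[0,0,0],[0,0,0],[0,0,0],[0,0,2],[0,0,6],[0,0,11],[0,0,16],[0,0,20],[0,0,20]],"turn":[[0,0,0],[0,0,0],[0,0,0],[0,0,0],[0,0,0],[0,0,0],[0,0,0],[0,0,0],[0,0,0],[0,0,0]]}'
python3 - <<'E'
from h import *
tcp=manip.read_state()["eef_pos"]
c=manip.calibration("wrist");p,D=manip.camera("wrist");cv2.imwrite("pics/w2.png",p[:,:,::-1])
a=np.radians(10);ey=np.array([-np.sin(a),np.cos(a),0])
P=[]
for v in range(0,480):
  for u in range(260,380):
    if D[v,u]>0 and p[v,u].max()<60:
        w=px2w(c,u,v,d=D[v,u])
        if 64<w[2]<76:P.append(w)
P=np.array(P);print(len(P));t=P@ey;print("fin y",t.min(),t.max(), P.mean(0))
for u in (230,320,400):
  h=[px2w(c,u,v,d=D[v,u]) for v in range(0,300) if D[v,u]>0]
  h=[x for x in h if x[2]>115]; print("hood",h[-1],h[-1]@ey)
E
```

```text
clock: 7.5
eef_pos: [544.1, 92.0, 238.6]
eef_rot: [3.132, 0.006, 1.739]
wrist_force: [-0.3, -0.1, -0.6]
finger_gap: 51.6
431
fin y -18.85410725778133 10.947148580913137 [542.52876564  92.31713473  69.59152692]
hood [468.79400747 151.40514612 121.52879197] 67.69973664987988
hood [532.9506121  161.18524132 119.68894556] 66.19057274556188
hood [575.68545856 106.02360579 261.14839143] 4.446138194555132
```

View pics/w2.png

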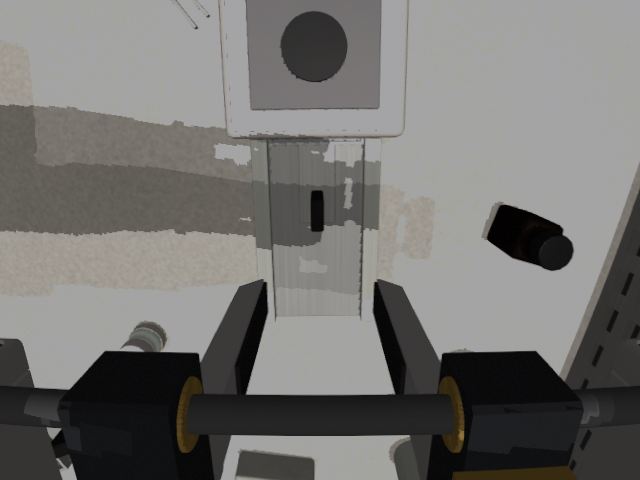

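The tray stays home after release, with the fin 70.2 mm from the hood. Next I'll go above the knob.

```bash
python3 -m inch '{"grip":[0.1,0.1,0.1,0.1,0.1,0.1,0.1,0.1,0.1,0.1],"travel":[[0,-4,0],[0,-8,0],[0,-12,0],[0,-16,0],[0.2,-20,0],[0.4,-24,0],[0.5,-28,0],[0.5,-32,0],[0.5,-36,0],[0.5,-39,0]],"turn":[[0,0,8],[0,0,16],[0,0,24],[0,0,32],[0,0,40],[0,0,48],[0,0,56],[0,0,64],[0,0,72],[0,0,80.7]]}'
python3 -m inch '{"grip":[0,0],"travel":[[0,0,0],[0,0,0]],"turn":[[0,0,0],[0,0,0]]}'
python3 - <<'E'
from h import *
s=manip.read_state();print(s["clock"],s["eef_pos"],s["eef_rot"],s["joints"])
c=manip.calibration("wrist");p,D=manip.camera("wrist");cv2.imwrite("pics/w3.png",p[:,:,::-1]);np.save("pics/w3.npy",D);np.save("pics/w3c.npy",c,allow_pickle=True)
print(manip.look_for("wrist","dial_grip"))
E
```

```text
clock: 8.8
eef_pos: [547.8, -299.4, 234.1]
eef_rot: [3.134, 0.004, -3.131]
wrist_force: [0.3, 0.7, -0.2]
finger_gap: 51.6
clock: 9.05
eef_pos: [547.6, -298.6, 232.7]
eef_rot: [3.133, 0.002, -3.133]
wrist_force: [0.4, 0.3, 0.5]
finger_gap: 46.7
9.05 [ 547.57000409 -298.58654619  232.72152242] [ 3.13290770e+00  1.88737633e-03 -3.13337313e+00] [-0.5615614   0.4515685   1.25143582  0.00840092  1.44168883 -2.14167998]
[{'bbox': [291.0, 190.9, 344.3, 254.9], 'p': 0.98}, {'bbox': [51.3, 113.0, 146.5, 201.0], 'p': 0.78}]
```

View pics/w3.png

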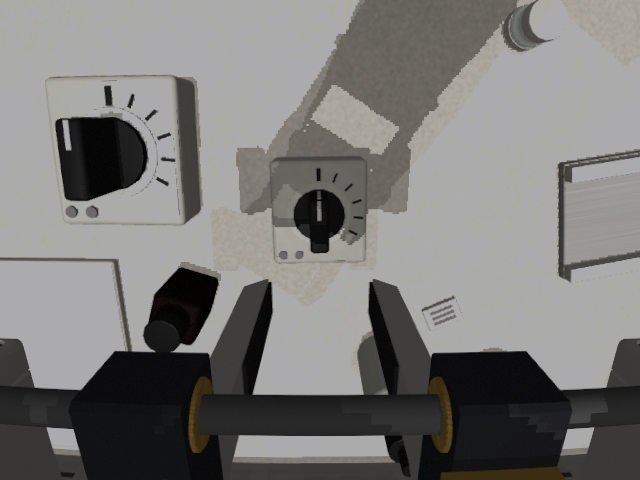

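Run:
```python
from h import *
c=np.load("pics/w3c.npy",allow_pickle=True).item();D=np.load("pics/w3.npy");p=cv2.imread("pics/w3.png")
P=[];B=[]
for v in range(150,270):
  for u in range(265,375):
    if D[v,u]>0:
        w=px2w(c,u,v,d=D[v,u])
        if 90<w[2]<101:P.append(w)
        if 41<w[2]<49 and p[v,u].mean()>60:B.append(w)
P=np.array(P);B=np.array(B)
for n,X in(("knob",P),("box",B)):
    r=cv2.minAreaRect(X[:,:2].astype(np.float32));print(n,len(X),np.median(X[:,2]),r)
c=manip.calibration("top");print("spray head",px2w(c,413,114,z=172),"base",px2w(c,402,145,z=0))
```

```text
knob 1042 94.72052265654159 ((547.6602172851562, -298.740234375), (45.701133728027344, 15.79296588897705), 0.6726654767990112)
box 7177 44.90665649172399 ((548.3287963867188, -299.240234375), (100.3135757446289, 89.06620788574219), 1.3178633451461792)
spray head [ 716.39377349 -221.35863393  172.        ] base [ 7.13374929e+02 -2.24215383e+02 -2.27373675e-13]
```

The knob is at (547.7,-298.7) with its top at 94.7 mm and measures 45.7 x 15.8 mm, so it is the right one. The tool is 0.2 mm off its axis. I'll descend, level the tool and grip.

```bash
python3 -m inch '{"grip":[0,0,0,0,0,0,0],"travel":[[0,0,-4],[0,0,-8],[0,0,-12],[0,0,-14.5],[0,0,-16.5],[0,0,-17.5],[0,0,-17.5]],"turn":[[-0.5,0.1,0],[-0.5,0.1,0],[-0.5,0.1,0],[-0.5,0.1,0.3],[-0.5,0.1,0.3],[-0.5,0.1,0.3],[-0.5,0.1,0.3]]}'
python3 -m inch '{"grip":[-1,-1,-1,-1,-1,-1],"travel":[[0,0,0],[0,0,0],[0,0,0],[0,0,0],[0,0,0],[0,0,0]],"turn":[[0,0,0],[0,0,0],[0,0,0],[0,0,0],[0,0,0],[0,0,0]]}' 50
python3 -c "
from cell import manip
s=manip.read_state();print(s['joints'],s['moment'],s['eef_rot'])"
```

```text
clock: 10.02
eef_pos: [548.0, -298.1, 58.7]
eef_rot: [-3.141, 0.001, -3.127]
wrist_force: [-0.4, 0.5, 0.4]
finger_gap: 47.2
clock: 10.78
eef_pos: [548.1, -298.2, 59.0]
eef_rot: [-3.141, 0.001, -3.127]
wrist_force: [-2.3, 0.7, 4.3]
finger_gap: 15.8
[-5.56962713e-01  6.08090430e-01  1.43438348e+00 -4.68238578e-05
  1.09737361e+00 -2.14274706e+00] [0.25961833 0.03233548 0.13018467] [-3.14061299e+00  1.44480711e-03 -3.12658262e+00]
```

```bash
python3 -m inch '{"grip":[-1,-1,-1,-1,-1,-1],"travel":[[0,0,0],[0,0,0],[0,0,0],[0,0,0],[0,0,0],[0,0,0]],"turn":[[0,0,-5],[0,0,-10],[0,0,-15],[0,0,-20],[0,0,-24],[0,0,-24]]}'
python3 -c "
from cell import manip
s=manip.read_state();print(s['joints'],s['moment'],s['eef_rot'],s['eef_pos'])"
```

```text
clock: 11.52
eef_pos: [548.2, -297.9, 59.0]
eef_rot: [-3.141, 0.001, 2.738]
wrist_force: [0.4, 3.0, 2.0]
finger_gap: 15.5
[-5.56348193e-01  6.08127481e-01  1.43424578e+00 -4.78044191e-04
  1.09780695e+00 -1.72369314e+00] [ 0.65374007 -0.14395647  0.14458957] [-3.14095664e+00  1.33105813e-03  2.73835917e+00] [ 548.15701705 -297.92024816   58.98300664]
```

```bash
python3 -m inch '{"grip":[-1,-1,-1,-1,-1,-1],"travel":[[0,0,0],[0,0,0],[0,0,0],[0,0,0],[0,0,0],[0,0,0]],"turn":[[0,0,-5],[0,0,-10],[0,0,-15],[0,0,-20],[0,0,-24],[0,0,-24]]}'
python3 - <<'E'
from h import *
s=manip.read_state();print(s['joints'],s['moment'],s['eef_rot'],s['eef_pos'])
p,d=manip.camera("wrist");cv2.imwrite("pics/w4.png",p[:,:,::-1])
E
```

```text
clock: 12.28
eef_pos: [548.3, -297.7, 59.0]
eef_rot: [-3.141, 0.001, 2.321]
wrist_force: [0.4, 2.9, 2.2]
finger_gap: 15.5
[-5.55830838e-01  6.08303328e-01  1.43396638e+00 -6.55232717e-04
  1.09813447e+00 -1.30619504e+00] [ 0.71430224 -0.39923491  0.12145923] [-3.14134002e+00  1.29969537e-03  2.32145864e+00] [ 548.3101459  -297.68632447   58.97968676]
```

View pics/w4.png

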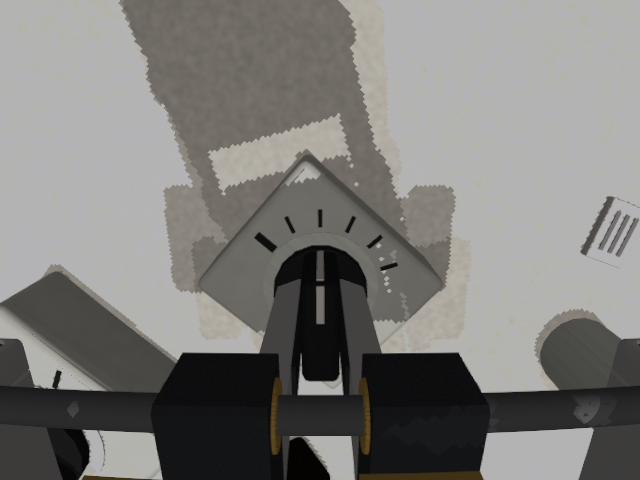

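The bar lines up with the second mark after rest, at (320,217), so the knob is on stop 2. One more click to go.

```bash
python3 -m inch '{"grip":[-1,-1,-1,-1,-1,-1,-1,-1],"travel":[[0,0,0],[0,0,0],[0,0,0],[0,0,0],[0,0,0],[0,0,0],[0,0,0],[0,0,0]],"turn":[[0,0,-5],[0,0,-10],[0,0,-15],[0,0,-20],[0,0,-24.3],[0,0,-24.3],[0,0,-24.3],[0,0,-24.3]]}'
python3 - <<'E'
from h import *
s=manip.read_state();print(s['joints'],s['moment'],s['eef_rot'],s['eef_pos'])
for n in ("wrist","top"):
    p,d=manip.camera(n);cv2.imwrite(f"pics/{n}5.png",p[:,:,::-1])
    if n=="wrist": cv2.imwrite("pics/w5.png",cv2.resize(p[160:400,160:480,::-1],None,fx=2.5,fy=2.5,interpolation=cv2.INTER_CUBIC))
E
```

```text
clock: 13.32
eef_pos: [548.6, -297.6, 59.0]
eef_rot: [3.141, 0.001, 1.901]
wrist_force: [3.9, 4.5, 1.5]
finger_gap: 15.7
[-5.55400264e-01  6.08578695e-01  1.43346105e+00 -7.72841559e-04
  1.09827406e+00 -8.85294351e-01] [ 0.74485731 -0.83619051  0.17974504] [3.14131619e+00 1.42579882e-03 1.90104152e+00] [ 548.57237838 -297.5667985    59.00038174]
```

View pics/w5.png

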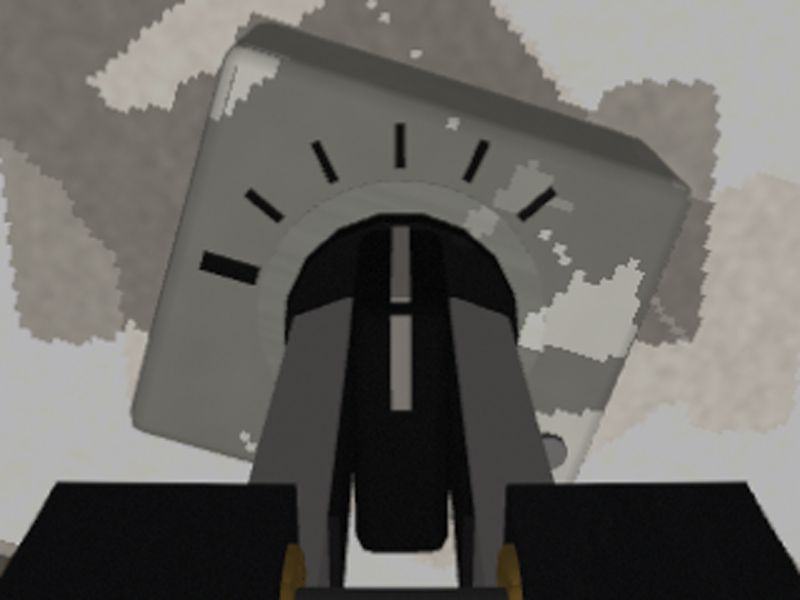

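View pics/top5.png

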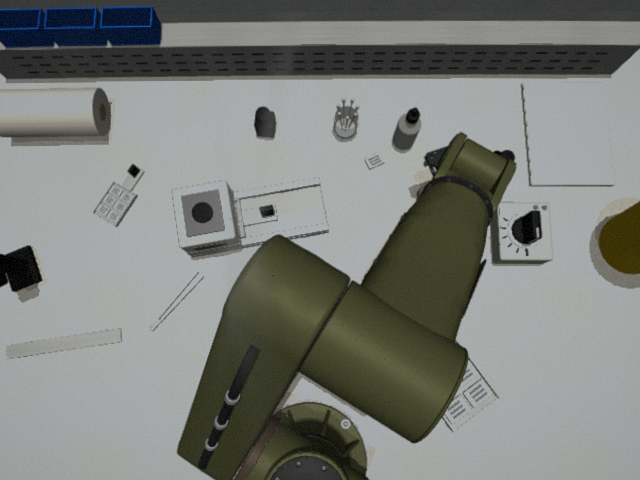

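The pointer is on the mark at (400,145), the third after the thick rest mark. The measured turn is 1.256 rad (target 1.257). The top view shows the tray still home and the bystanders unmoved, so I'm handing in.

```bash
python3 -c "
from cell import manip
print(manip.sign_off())
s=manip.read_state();print(s['clock'],s['eef_rot'],s['finger_gap'])"
```

```text
the job is handed in; nothing more can be done
None
the job is handed in; nothing more can be done
```

I slid the tray home first, then turned the selector knob to its third stop, and handed the job in at about 13.4 s with the gripper still holding the knob.

- **Tray:** I gripped the middle-sized tray's fin and slid it about 119 mm until it met a firm stop; the highest push I read was about 25 N. The fin axis measured 70.2 mm from the hood face (nominal 70), and the same again after I let go and lifted clear.
- **Knob:** I used the 100 x 90 mm control box, not the larger look-alike. I turned the knob clockwise 24° at a time and stopped to check at each of the three stops. The gripper had turned 1.256 rad against the target 1.257, and the pointer lined up with the third mark after rest. The grip was set to 50 N, with wrist forces of about 6 N.
- **Bystanders:** the final top picture shows those in view where they were at the start. The arm hid some of the bench, including the jar.

No check failed or disagreed. After hand-in the interface gave no further readings, so the final second of holding is unchecked.

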